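Put the tagging bench's tin, stamp and stapler back on their own mats

ROBOT

A 7-joint arm with a two-finger parallel gripper is mounted at the origin on the work surface. World frame = base frame: x ahead of the robot, y to its left, z up, the work surface at z = 0. Lengths are in m, angles in rad, forces in N, time in s.
With the tool pointing down it reaches from about 0.425 to 0.825 m from the base axis. Payload 3.6 kg.
Tool frame: the origin (TCP) lies at the very end of the fingers, on their centre line; the grasp point (between the pads) lies 19 mm behind it (r.grip_depth is the distance from the TCP to the grasp point, in m); z points along the fingers, y is the line along which they close (so a half turn about z gives the same grasp; the last joint's range is limited). The gripper opens to 85 mm and grips with 20 to 120 N. Pads are 22 mm wide; open, the fingers measure 114 mm over their backs; the gripper's body (76 mm by 85 mm) begins 54 mm behind the grasp point. The pads swing forward as they close: fully open they stand 13 mm farther back than shut.
Start: joints at [-1.183, 0.615, -0.013, 1.423, 0.008, 1.103, -0.04], TCP at [0.261, 0.595, 0.21] pointing down, gripper open.
Joint ranges: [-3.12, 3.12], [-0.3, 2.06], [-1.34, 1.32], [0.26, 2.42], [-1.36, 4.5], [0.01, 1.98], [-2.84, 2.84]. Speed limits (rad/s): [2.79, 2.79, 3.14, 3.14, 3.14, 3.14, 3.14].

INTERFACE

Orientations are given as a unit quaternion [w, x, y, z].
In Python, from rig import get_state, eyes, r gives the robot as it stands.
- The arm moves only by the shell command python3 -m crank 'ROWS' [FORCE]. ROWS is a JSON object of lists of equal length, an entry for each row: "hand": the opening, from 0 (shut) to 1 (fully open); "delta_pos": the shift along the world's x, y, z in cm, a list of three; "twist": the turn, a rotation vector about the world's x, y, z in rad, a list of three. A call has 1 to 5 rows; each row shifts and turns the commanded pose from where the row before left it; what a row does not reach is not made up. A row lasts 1/8 s, in which the tool goes at most 62.5 mm and 10.7 degrees, less where a joint would pass 70% of its speed; a pose out of reach is approached as far as the arm can. A call with a gripper value outside its range is refused whole. The fingers move at their own pace and stop on an object; FORCE is the grip in N (left out, the last holds). Time passes only in rows, so rows that do not move let the fingers close. It gives the time, the measured TCP pose, the force, the opening and the grip force at its end, in the units of the state.
- get_state(): the state, without advancing time (a new reading comes with each control period).
- eyes.capture(name): name is "side" or "top"; returns a dict with "color" (420x560x3 uint8, red, green, blue), "fx", "fy", "cx", "cy" (pixels), "rvec" (rotation vector, rad) and "tvec" (3), from world to camera coordinates, as OpenCV has them. Camera axes: x right, y down, z forward; pixel columns grow to the right and rows downward; lengths in m; the calibration is good to about 2 mm. A picture is of the moment at which its call begins. There is no depth.
- r.job_done(): hands the job in; it is judged then, once.
Trained networks look in the newest picture that a camera, given by its name, has taken for a name from the list of things; names that differ only in an ending like _2 or _b are one class to them, and where a whole thing is asked for, a point or a joint stands for the part that bears it (a point fixed in the world has none). Each returns a list of dicts, best first, with "p" (0 to 1); they miss things now and then, are a little off and sometimes report something else, mostly with a low value. They report only what shows in the picture. A call takes as long as a camera call. They do not tell look-alikes from the thing itself.
- eyes.cut_out(camera, thing): "pixels" (420x560 bool, what is visible of it) and "extent" ([left, top, width, height] in pixels, round what is visible of it).
The state is a dict: "time_s": time; "joint_positions": joint angles; "joint_velocities": joint speeds; "effort": joint torques, N m; "ee_pos": TCP position; "eef_rot": TCP orientation; "contact_force": force on the tool from outside, world axes, zero at the start; "ft_torque": the same for the moment, N m; "width": finger opening in m; "grasp_force": force on a finger pad.
Only numpy, scipy, OpenCV 4.12 (cv2) and the standard library are available. Lean on these libraries where they do the work, as an engineer would, in place of code of your own. Each camera call takes 0.05 s, during which the arm holds its last target. There are 200 camera calls.

TASK

The tin, the hand stamp and the stapler each stand on another's mat. First park one of them in the empty white tray, then move them round until each stands upright and fully on the mat of its own shape: the tin in the middle of the round mat, the stamp in the middle of the square one, the stapler in the middle of the oblong one and lying along it. Set each thing down rather than dropping it, and do not topple anything or push the bowl, bottle or jar about.

Things in the scene. Friction and masses are not known exactly. Their poses are not given: they have to be found in the camera images.
- tin: closed round aluminium tin, 56 mm in diameter (57 over the lid), 45 mm high, about 150 g, standing upright. Origin: centre of its underside. Its z axis points up.
- stamp: hand stamp of pale wood: a square foot 50 x 50 mm and 20 mm high, with an upright round handle in its middle, 28 mm in diameter, from 20 to 78 mm above the underside (its top edge rounded by 6 mm); about 140 g. Origin: centre of the underside of the foot. Its z axis points up. x and y are square to the foot's sides.
- stapler: desk stapler, 120 mm long (along its x) and 36 mm wide (along its y) over its dark steel foot, 43 mm high; the grey body above the foot is 30 mm wide, 108 mm long, from 21 to 43 mm above the underside, and can be gripped across its y at the origin; about 250 g. Origin: middle of the underside of the foot. Its z axis points up.
- round_mat: round dark rubber mat, 86 mm in diameter, 4 mm thick, fixed to the table: the home of the round tin. Origin: centre of its underside, on the table.
- square_mat: square dark rubber mat, 82 x 82 mm, 4 mm thick, fixed to the table: the home of the square-footed stamp. Origin: centre of its underside, on the table; x and y are square to its sides.
- long_mat: oblong dark rubber mat, 150 mm (along its x) by 64 mm (along its y), 4 mm thick, fixed to the table: the home of the stapler. Origin: centre of its underside, on the table.
- tray: empty low white square tray, 145 x 145 mm outside, 137 x 137 mm inside, fixed to the table; its floor lies 4 mm and its rim 12 mm above the table. It is the free spot. Origin: centre of its underside, on the table; x and y are square to its sides.
- bowl: bystander: white ceramic bowl full of paper tags, 106 mm across the rim, 50 mm high, loose. Origin: centre of its underside.
- bottle: bystander: slim white glue bottle, 34 mm in diameter, 100 mm high, loose. Origin: centre of its underside.
- jar: bystander: glass jar with a brass lid, 52 mm in diameter, 75 mm high, loose. Origin: centre of its underside.
Mind the look-alikes: they are no part of the job. There is more than one size of the tin; the one meant has the size given above.

How it is judged:
On the way:
1. one of the three things stands in the white tray, upright and released (((horizontal distance between tin and tray below 0.055 m and angle between tin's own z axis and vertical below 0.1 rad and height (world z) of tin below 0.012 m and linear speed of tin below 0.03 m/s and contact force between tin and the fingers below 0.1 N) or (horizontal distance between stamp and tray below 0.055 m and angle between stamp's own z axis and vertical below 0.1 rad and height (world z) of stamp below 0.012 m and linear speed of stamp below 0.03 m/s and contact force between stamp and the fingers below 0.1 N) or (horizontal distance between stapler and tray below 0.055 m and angle between stapler's own z axis and vertical below 0.1 rad and height (world z) of stapler below 0.012 m and linear speed of stapler below 0.03 m/s and contact force between stapler and the fingers below 0.1 N))), for 0.2 s.
At the end, for the whole second after the job is handed in: The tin stands on the round mat, the stamp on the square mat and the stapler on the oblong mat, each upright, at rest, released and within 14 mm of the mat's centre; the stapler lies along the oblong mat (either way round) to within 0.25 rad (horizontal distance between tin and round_mat below 0.014 m and angle between each of tin, stamp, stapler's own z axis and vertical below 0.1 rad and height (world z) of each of tin, stamp, stapler below 0.012 m and linear speed of each of tin, stamp, stapler below 0.03 m/s and contact force between each of tin, stamp, stapler and the fingers below 0.1 N and horizontal distance between stamp and square_mat below 0.014 m and horizontal distance between stapler and long_mat below 0.014 m and angle between the x axis of stapler and the x axis of long_mat, either way round below 0.25 rad); the robot touches nothing.
It fails at once if the bowl, bottle or jar is shoved more than 30 mm or knocked over (distance of any of bowl, bottle, jar from where it was at the start of the episode above 0.03 m or angle between any of bowl, bottle, jar's own z axis and vertical above 0.5 rad).
It fails at once if the tin, stamp or stapler is dropped or thrown: it moves faster than 0.7 m/s with no finger on it (a fall of about 25 mm) ((linear speed of tin above 0.7 m/s and contact force between tin and the fingers below 0.05 N) or (linear speed of stamp above 0.7 m/s and contact force between stamp and the fingers below 0.05 N) or (linear speed of stapler above 0.7 m/s and contact force between stapler and the fingers below 0.05 N)).
It fails at once if the tin, stamp or stapler is toppled (more than 0.9 rad) (angle between any of tin, stamp, stapler's own z axis and vertical above 0.9 rad).
It also fails if it takes over 122 s, if anything falls off the work surface, if the arm or the gripper's body presses on something with over 40 N, if the wrist force passes 120 N, or if a joint passes its speed limit or range.

## Working session

There is one attempt and no reset: what is moved stays moved. The work goes in short steps, Python scripts to look and compute and a shell command to move; the robot and the scene stay as the last step left them, time stands still between calls to the robot, and variables do not carry over. Pictures are saved under pics/ and viewed, at most 14 in all, crops included, and the job is handed in when it is done.

```bash
mkdir -p pics; ls; python3 - <<'E'
from rig import get_state, eyes, r
import cv2
for n in("top","side"):
    d=eyes.capture(n); cv2.imwrite(f"pics/{n}0.png",d["color"][:,:,::-1])
    print(n,d["fx"],d["fy"],d["cx"],d["cy"],d["rvec"],d["tvec"])
    for t in "tin stamp stapler round_mat square_mat long_mat tray bowl bottle jar".split():
        for o in eyes.cut_out(n,t): print(t,round(o["p"],2),o["extent"])
print(get_state())
E
```

```text
pics
top 472.99560755914086 472.99560755914086 276.1195579833238 205.22189661621792 [ 2.12449939 -2.08311556  0.22612318] [0.00613282 0.54291183 0.96348696]
tin 0.83 [316.2, 153.7, 27.8, 29.9]
tin 0.83 [367.0, 159.4, 21.3, 21.4]
tin 0.29 [150.4, 230.1, 53.2, 71.8]
stamp 0.9 [165.9, 253.4, 24.8, 23.9]
stapler 0.59 [378.5, 239.8, 35.2, 54.2]
round_mat 0.34 [130.1, 172.6, 26.7, 23.5]
square_mat 0.67 [307.3, 154.1, 45.4, 37.8]
long_mat 0.95 [151.3, 228.7, 50.0, 74.2]
long_mat 0.73 [130.4, 173.0, 22.9, 22.3]
tray 0.79 [198.1, 128.6, 64.9, 62.0]
bowl 0.58 [260.4, 231.4, 47.9, 51.5]
bottle 0.72 [130.2, 172.3, 24.1, 22.3]
jar 0.78 [406.7, 174.6, 30.8, 32.6]
side 408.95570764792365 408.95570764792365 283.14182892838147 206.56372426932734 [ 0.47717331 -2.68354662  1.2160052 ] [0.48416406 0.15743631 0.62625649]
tin 0.81 [254.2, 138.4, 15.4, 19.3]
tin 0.75 [231.8, 157.8, 25.4, 34.3]
stamp 0.58 [268.5, 311.2, 45.4, 62.0]
stapler 0.68 [335.8, 147.5, 54.8, 21.2]
round_mat 0.66 [342.1, 167.3, 38.0, 16.7]
square_mat 0.67 [221.1, 172.7, 55.3, 27.8]
long_mat 0.79 [240.3, 308.3, 111.4, 102.2]
tray 0.92 
[... 207 characters left out ...]
': array([-1.18348563,  0.61492413, -0.01257635,  1.42341101,  0.00812826,
        1.10343194, -0.04037776]), 'joint_velocities': array([-0.00056265, -0.00050613,  0.00031865,  0.00173414,  0.00068679,
        0.00086003, -0.00073669]), 'effort': array([-3.23976710e-04, -4.69110096e+01,  2.58955881e-01, -1.71345413e+01,
        1.01204950e-02,  1.74974193e-03,  5.47830282e-06]), 'ee_pos': array([0.26134521, 0.59509534, 0.20977796]), 'eef_rot': array([-9.78256370e-06,  2.05403848e-01,  9.78677299e-01, -6.11612727e-05]), 'contact_force': array([-1.22521808, -0.34958383, -0.53172845]), 'ft_torque': array([ 0.01234679, -0.03940875,  0.00011465]), 'grasp_force': 0.0, 'width': 0.08529520549593916}
```

View pics/top0.png

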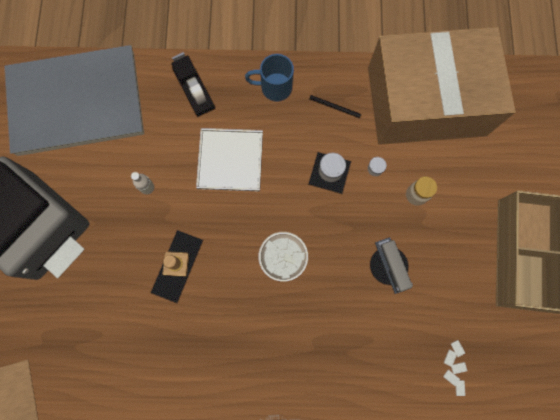

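View pics/side0.png

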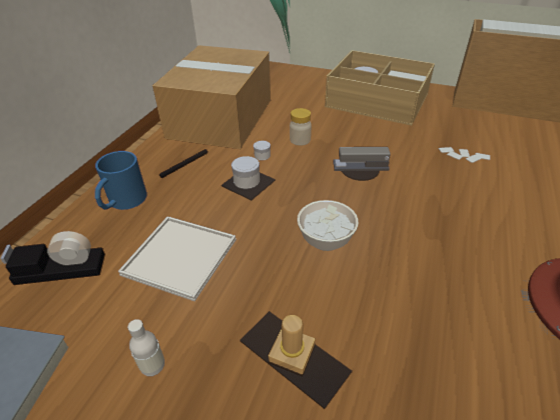

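The top view shows the tin on the square mat (332,167), with a small look-alike at (377,166). The stamp is on the oblong mat (177,266), the stapler on the round mat (393,266), and the tray at (230,159).

```bash
cat > h.py <<'E'
from rig import get_state, eyes, r
import cv2, numpy as np
from scipy.optimize import minimize
def cyl(R,z0,z1,n=24):
    a=np.arange(n)*2*np.pi/n
    return np.array([[R*np.cos(t),R*np.sin(t),z] for t in a for z in (z0,z1)])
def box(a,b,z0,z1): return np.array([[s*a/2,t*b/2,z] for s in(-1,1) for t in(-1,1) for z in(z0,z1)])
M=dict(tin=[cyl(.028,0,.045)],stamp=[box(.05,.05,0,.02),cyl(.014,.02,.074)],
 stapler=[box(.12,.036,0,.012),box(.108,.03,.021,.043)],round_mat=[cyl(.043,0,.004)],square_mat=[box(.082,.082,0,.004)],
 long_mat=[box(.15,.064,0,.004)],tray=[box(.145,.145,0,.012)],bowl=[cyl(.053,.045,.05),cyl(.03,0,.05)],bottle=[cyl(.017,0,.08),cyl(.008,0,.1)],jar=[cyl(.026,0,.075)])
def proj(P,d): return cv2.projectPoints(np.asarray(P,float).reshape(-1,3),d["rvec"],d["tvec"],np.array([[d["fx"],0,d["cx"]],[0,d["fy"],d["cy"]],[0,0,1.]]),None)[0][:,0]
def back(uv,z,d):
    R=cv2.Rodrigues(d["rvec"])[0]; c=-R.T@d["tvec"]
    v=R.T@np.array([(uv[0]-d["cx"])/d["fx"],(uv[1]-d["cy"])/d["fy"],1]); return c+v*(z-c[2])/v[2]
def place(p,P,z=0): c,s=np.cos(p[2]),np.sin(p[2]); return P@np.array([[c,s,0],[-s,c,0],[0,0,1]])+[p[0],p[1],z]
def hulls(t,p,d,z): return [cv2.convexHull(proj(place(p,P,z),d).astype(np.float32)) for P in M[t]]
def sil(t,p,d,z):
    m=np.zeros((420,560),np.uint8)
    for h in hulls(t,p,d,z): cv2.fillConvexPoly(m,np.round(h*16).astype(np.int32),255,cv2.LINE_AA,4)
    return m/255.
def fit(t,p0,views,z=0):   # views: list of (calib dict, mask)
    vs=[(d,cv2.GaussianBlur(m.astype(float),(5,5),1)) for d,m in views]
    f=lambda p:sum(np.abs(cv2.GaussianBlur(sil(t,p,d,z),(5,5),1)-m).sum()/m.sum() for d,m in vs)
    best=None
    for a in np.arange(6)*np.pi/6:
        q=minimize(f,[p0[0],p0[1],p0[2]+a],method="Nelder-Mead",options=dict(initial_simplex=np.array([p0[0],p0[1],p0[2]+a])+np.array([[0,0,0],[.015,0,0],[0,.015,0],[0,0,.25]])))
        if best is None or q.fun<best.fun: best=q
    return best.x,best.fun
def draw(d,items):
    im=cv2.resize(d["color"][:,:,::-1],None,fx=3,fy=3,interpolation=cv2.INTER_CUBIC)
    for t,p,z in items:
        for h in hulls(t,p,d,z): cv2.polylines(im,[np.round(h*3+1).astype(np.int32)],True,(0,255,0),1)
    return im
E
cat > m.py <<'E'
from h import *
D={n:eyes.capture(n) for n in("top","side")}
g={"tin":(332,167,.045,.004),"stamp":(176,264,.02,.004),"stapler":(393,266,.03,.004),"round_mat":(389,266,0,0),"square_mat":(330,173,0,0),"long_mat":(177,266,0,0),"tray":(230,159,0,0),"bowl":(284,257,.05,0),"bottle":(140,183,.05,0),"jar":(423,190,.06,0)}
items=[]; res={}
for t,(u,v,z,b) in g.items():
    w=back((u,v),z,D["top"]); V=[]
    for n in D:
        uv=proj([w],D[n])[0]
        c=[o for o in eyes.cut_out(n,t) if np.hypot(o["extent"][0]+o["extent"][2]/2-uv[0],o["extent"][1]+o["extent"][3]/2-uv[1])<25]
        if c:
            m=c[0]["pixels"].astype(np.uint8)
            if "mat" in t:
                h=cv2.convexHull(cv2.findNonZero(m)); m=cv2.fillConvexPoly(np.zeros_like(m),h,1)
            V.append((D[n],m))
    if not V: print(t,"none",w.round(3));continue
    p,f=fit(t,[w[0],w[1],0],V,b); res[t]=p.tolist(); items.append((t,p,b)); print(t,len(V),p.round(4),round(f/len(V),2),w[:2].round(3))
import json; json.dump(res,open("res.json","w"))
cv2.imwrite("pics/ov_top.png",draw(D["top"],items)[330:930,330:1330][:, :][:, :].repeat(1,0)[:600,30:830+0])
im=draw(D["top"],items); L=im[660:920,420:680]; T=im[370:630,900:1160]; S=im[690:950,1040:1300]
cv2.imwrite("pics/o1.png",cv2.resize(np.hstack([L,T,S]),(780,260)))
s=draw(D["side"],items); cv2.imwrite("pics/o2.png",cv2.resize(s[250:1250,330:1300],(582,600)))
E
python3 m.py
```

```text
tin 2 [ 0.6405 -0.1097  0.0888] 0.12 [ 0.636 -0.106]
stamp 2 [ 0.4159  0.2332 -0.0323] 0.11 [0.415 0.234]
stapler 2 [ 0.4216 -0.2422  0.3962] 0.16 [ 0.419 -0.239]
round_mat 2 [ 0.4239 -0.2367  0.1887] 0.73 [ 0.422 -0.237]
square_mat 2 [ 0.6356 -0.1061 -0.261 ] 0.16 [ 0.635 -0.107]
long_mat 2 [ 0.4133  0.2339 -0.3419] 0.03 [0.413 0.235]
tray 2 [ 0.6629  0.1254 -0.0207] 0.05 [0.665 0.127]
bowl 1 [ 0.434  -0.0012  0.1943] 0.05 [ 0.432 -0.002]
bottle 2 [ 0.5902  0.3142 -0.0258] 0.22 [0.589 0.318]
jar 2 [ 0.5852 -0.3044 -0.0662] 0.2 [ 0.583 -0.302]
```

```bash
python3 - <<'E'
import cv2,numpy as np
a=cv2.imread("pics/o1.png");b=cv2.imread("pics/o2.png")
cv2.imwrite("pics/o12.png",np.vstack([a,cv2.resize(b[60:],(780,340))])[:600]) 
E
```

```text
(no output)
```

View pics/o1.png

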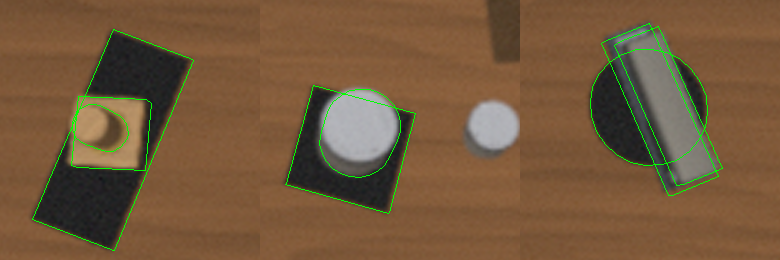

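View pics/o2.png

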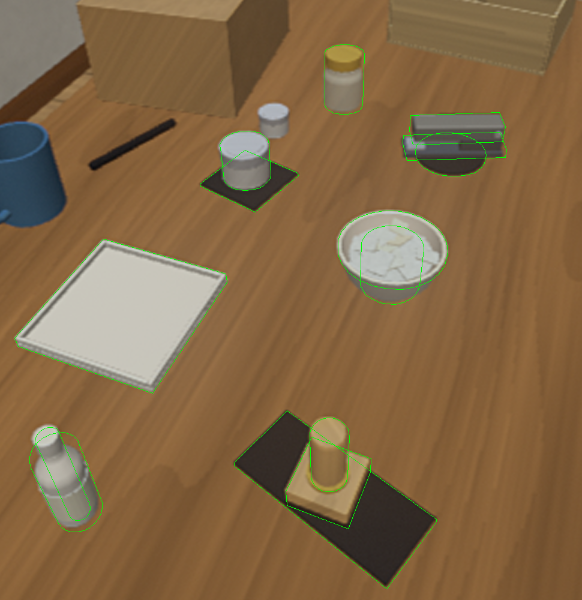

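The overlays fit to a few mm. I'll park the tin in the tray first, so I'm moving above it and turning the closing line towards x.

```bash
for i in 1 2 3; do python3 -m crank '{"hand":[1,1,1,1,1],"delta_pos":[[2.53,-4.7,0],[2.53,-4.7,0],[2.53,-4.7,0],[2.53,-4.7,0],[2.53,-4.7,0]],"twist":[[0,0,-0.077],[0,0,-0.077],[0,0,-0.077],[0,0,-0.077],[0,0,-0.077]]}' 40; done
python3 -m crank '{"hand":[1],"delta_pos":[[0,0,0]],"twist":[[0,0,0]]}'
cat > s.py <<'E'
from h import *
import sys
s=get_state(); q=s["eef_rot"]; p=s["ee_pos"]
from scipy.spatial.transform import Rotation as R
Y=R.from_quat(np.roll(q,-1)).as_matrix(); psi=np.arctan2(Y[1,1],Y[0,1])
print("t",round(s["time_s"],2),"p",(p*100).round(2),"psi",psi.round(3),"tiltz",Y[:,2].round(3),"q7",s["joint_positions"][6].round(2),"w",s["width"].round(4),"g",round(s["grasp_force"],1),"f",np.round(s["contact_force"],1))
if len(sys.argv)>3: print("to go cm",(np.array([float(a) for a in sys.argv[1:4]])-p*100).round(2))
E
python3 s.py 64.0 -10.9 1.2
```

```text
time_s: 2.82
ee_pos: [0.3887, 0.3587, 0.2101]
eef_rot: [0.0, 0.39, 0.921, 0.0]
contact_force: [0.1, 0.1, -0.6]
width: 0.0852
grasp_force: 0.0
time_s: 3.45
ee_pos: [0.5152, 0.1238, 0.2102]
eef_rot: [0.0, 0.559, 0.829, 0.0]
contact_force: [1.2, 1.0, 0.2]
width: 0.0853
grasp_force: 0.0
time_s: 4.08
ee_pos: [0.6417, -0.1111, 0.21]
eef_rot: [0.0, 0.707, 0.707, 0.0]
contact_force: [1.2, 0.5, -0.1]
width: 0.0854
grasp_force: 0.0
time_s: 4.2
ee_pos: [0.6411, -0.1166, 0.2095]
eef_rot: [0.002, 0.709, 0.705, -0.002]
contact_force: [-0.4, -0.1, 0.0]
width: 0.0854
grasp_force: 0.0Traceback (most recent call last):
  File "s.py", line 6, in <module>
    print("t",round(s["time_s"],2),"p",(p*100).round(2),"psi",psi.round(3),"tiltz",Y[:,2].round(3),"q7",s["joint_positions"][6].round(2),"w",s["width"].round(4),"g",round(s["grasp_force"],1),"f",np.round(s["contact_force"],1))
                                                                                                                                             ^^^^^^^^^^^^^^^^
AttributeError: 'float' object has no attribute 'round'
```

```bash
sed -i 's/s\["width"\].round(4)/round(s["width"],4)/' s.py
python3 -m crank '{"hand":[1,1,1,1,1],"delta_pos":[[0,0,-5],[0,0,-5],[0,0,-4],[0,0,-3.5],[0,0,-2.3]],"twist":[[0,0,0],[0,0,0],[0,0,0],[0,0,0],[0,0,0]]}' 40 >/dev/null
python3 -m crank '{"hand":[1,0,0,0,0],"delta_pos":[[0,0,0],[0,0,0],[0,0,0],[0,0,0],[0,0,0]],"twist":[[0,0,0],[0,0,0],[0,0,0],[0,0,0],[0,0,0]]}' 40
python3 -m crank '{"hand":[0,0,0,0,0],"delta_pos":[[0,0,0],[0,0,0],[0,0,0],[0,0,0],[0,0,0]],"twist":[[0,0,0],[0,0,0],[0,0,0],[0,0,0],[0,0,0]]}' 40
python3 s.py 64.0 -10.9 1.2
```

```text
time_s: 5.45
ee_pos: [0.6423, -0.11, 0.0139]
eef_rot: [0.001, 0.706, 0.708, 0.001]
contact_force: [-0.4, 0.3, 6.1]
width: 0.054
grasp_force: 42.8
time_s: 6.08
ee_pos: [0.6423, -0.1099, 0.0139]
eef_rot: [0.001, 0.706, 0.708, 0.001]
contact_force: [-0.6, 0.8, 6.4]
width: 0.0541
grasp_force: 42.8
t 6.08 p [ 64.23 -10.99   1.39] psi 0.002 tiltz [ 0.004 -0.    -1.   ] q7 0.41 w 0.0541 g 42.8 f [-0.6  0.8  6.4]
to go cm [-0.23  0.09 -0.19]
```

```bash

python3 -m crank '{"hand":[0,0,0,0,0],"delta_pos":[[0,0,1.5],[0,0,4],[0,0,4.5],[0.4,4.7,0],[0.5,4.7,0]],"twist":[[0,0,0],[0,0,0],[0,0,0],[0,0,0],[0,0,0]]}' 40
python3 -m crank '{"hand":[0,0,0,0,0],"delta_pos":[[0.4,4.7,0],[0.4,4.7,0],[0.4,4.7,0],[0,0,0],[0,0,0]],"twist":[[0,0,0],[0,0,0],[0,0,0],[0,0,0],[0,0,0]]}' 40 
python3 -m crank '{"hand":[0,0,0,0,0],"delta_pos":[[0,0,-4],[0,0,-3.5],[0,0,-1.2],[0,0,-0.7],[0,0,-0.5]],"twist":[[0,0,0],[0,0,0],[0,0,0],[0,0,0],[0,0,0]]}' 40
python3 -m crank '{"hand":[0,0],"delta_pos":[[0,0,0],[0,0,0]],"twist":[[0,0,0],[0,0,0]]}' 40
python3 s.py 66.3 12.5 1.2
```

```text
time_s: 6.7
ee_pos: [0.65, -0.0156, 0.1134]
eef_rot: [0.001, 0.707, 0.707, 0.001]
contact_force: [0.4, 0.9, -1.6]
width: 0.0541
grasp_force: 42.7
time_s: 7.32
ee_pos: [0.6615, 0.1242, 0.112]
eef_rot: [0.0, 0.706, 0.708, -0.001]
contact_force: [0.6, -1.0, -1.9]
width: 0.0539
grasp_force: 42.7
time_s: 7.95
ee_pos: [0.663, 0.1245, 0.0139]
eef_rot: [0.001, 0.707, 0.708, 0.001]
contact_force: [-2.7, 0.4, 17.8]
width: 0.0543
grasp_force: 45.4
time_s: 8.2
ee_pos: [0.6628, 0.125, 0.014]
eef_rot: [0.001, 0.706, 0.708, 0.001]
contact_force: [0.3, -0.2, 1.6]
width: 0.0543
grasp_force: 42.7
t 8.2 p [66.28 12.5   1.4 ] psi 0.002 tiltz [ 0.002  0.    -1.   ] q7 0.06 w 0.0543 g 42.7 f [ 0.3 -0.2  1.6]
to go cm [ 0.02  0.   -0.2 ]
```

```bash

python3 -m crank '{"hand":[0.85,0.85,0.85,0.85,0.85],"delta_pos":[[0,0,0],[0,0,0],[0,0,0],[0,0,1],[0,0,4]],"twist":[[0,0,0],[0,0,0],[0,0,0],[0,0,0],[0,0,0]]}' 40
python3 -m crank '{"hand":[1,1,1,1,1],"delta_pos":[[0,0,4.5],[0,0,4.5],[-4.9,2.1,0],[-4.9,2.2,0],[-4.9,2.1,0]],"twist":[[0,0,0],[0,0,0],[0,0,0],[0,0,0],[0,0,0]]}' 40 
python3 -m crank '{"hand":[1,1,1,1],"delta_pos":[[-5,2.2,0],[-5,2.2,0],[0,0,0],[0,0,0]],"twist":[[0,0,0],[0,0,0],[0,0,0],[0,0,0]]}' 40
python3 s.py 41.55 23.35 3.6
python3 - <<'E'
from h import *
d=eyes.capture("side"); cv2.imwrite("pics/s1.png",d["color"][:,:,::-1])
E
```

```text
time_s: 8.82
ee_pos: [0.6597, 0.125, 0.0612]
eef_rot: [-0.002, 0.706, 0.708, -0.002]
contact_force: [-0.1, 0.1, 0.2]
width: 0.0731
grasp_force: 0.0
time_s: 9.45
ee_pos: [0.5136, 0.19, 0.1537]
eef_rot: [0.0, 0.706, 0.708, 0.001]
contact_force: [0.2, 1.2, 0.2]
width: 0.0852
grasp_force: 0.0
time_s: 9.95
ee_pos: [0.4159, 0.2331, 0.1537]
eef_rot: [0.001, 0.706, 0.708, 0.001]
contact_force: [-0.3, -0.4, 0.5]
width: 0.0853
grasp_force: 0.0
t 9.95 p [41.59 23.31 15.37] psi 0.002 tiltz [ 0.002  0.001 -1.   ] q7 -0.29 w 0.0853 g 0.0 f [-0.3 -0.4  0.5]
to go cm [ -0.04   0.04 -11.77]
```

View pics/s1.png

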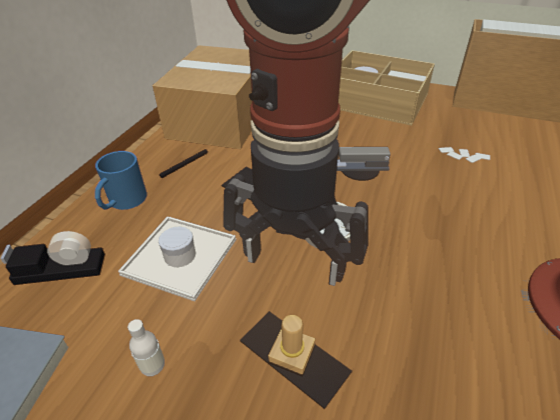

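The tin stands in the tray at (178,247), and the gripper is above the stamp at (292,340). Next I descend and grip the handle.

```bash

python3 -m crank '{"hand":[1,1,1,1,1],"delta_pos":[[0,0,-4],[0,0,-4],[0,0,-2.5],[0,0,-1.3],[0,0,0]],"twist":[[0,0,0],[0,0,0],[0,0,0],[0,0,0],[0,0,0]]}' 40
python3 -m crank '{"hand":[0,0,0,0,0],"delta_pos":[[0,0,0],[0,0,0],[0,0,0],[0,0,0],[0,0,0]],"twist":[[0,0,0],[0,0,0],[0,0,0],[0,0,0],[0,0,0]]}' 40
python3 -m crank '{"hand":[0,0,0,0,0],"delta_pos":[[0,0,0],[0,0,0],[0,0,0],[0,0,0],[0,0,0]],"twist":[[0,0,0],[0,0,0],[0,0,0],[0,0,0],[0,0,0]]}' 40
python3 s.py 41.55 23.35 3.6
```

```text
time_s: 10.62
ee_pos: [0.4156, 0.2323, 0.0344]
eef_rot: [0.0, 0.707, 0.707, -0.0]
contact_force: [0.1, 0.6, 0.4]
width: 0.0855
grasp_force: 0.0
time_s: 11.25
ee_pos: [0.4153, 0.2334, 0.0354]
eef_rot: [0.0, 0.706, 0.708, 0.001]
contact_force: [0.2, 0.7, 5.6]
width: 0.0269
grasp_force: 39.2
time_s: 11.88
ee_pos: [0.4154, 0.2334, 0.0354]
eef_rot: [0.0, 0.706, 0.708, 0.001]
contact_force: [-0.3, 0.8, 5.6]
width: 0.0271
grasp_force: 39.3
t 11.88 p [41.54 23.34  3.54] psi 0.002 tiltz [ 0.001  0.001 -1.   ] q7 -0.18 w 0.0271 g 39.3 f [-0.3  0.8  5.6]
to go cm [0.01 0.01 0.06]
```

```bash

python3 -m crank '{"hand":[0,0,0,0,0],"delta_pos":[[0,0,1.5],[0,0,4],[0,0,4.5],[2.75,-4.24,0],[2.75,-4.24,0]],"twist":[[0,0,0],[0,0,0],[0,0,0],[0,0,-0.029],[0,0,-0.029]]}' 40 >/dev/null
python3 -m crank '{"hand":[0,0,0,0,0],"delta_pos":[[2.75,-4.24,0],[2.75,-4.24,0],[2.75,-4.24,0],[2.75,-4.24,0],[2.75,-4.24,0]],"twist":[[0,0,-0.029],[0,0,-0.029],[0,0,-0.029],[0,0,-0.029],[0,0,-0.029]]}' 40 >/dev/null
python3 -m crank '{"hand":[0,0,0],"delta_pos":[[2.75,-4.24,0],[0,0,0],[0,0,0]],"twist":[[0,0,-0.029],[0,0,0],[0,0,0]]}' 40 
python3 s.py 63.56 -10.61 3.6
```

```text
time_s: 13.5
ee_pos: [0.6338, -0.1052, 0.1336]
eef_rot: [-0.001, 0.784, 0.621, -0.001]
contact_force: [0.5, 1.0, -2.1]
width: 0.027
grasp_force: 39.8
t 13.5 p [ 63.38 -10.52  13.36] psi -0.23 tiltz [-0.003  0.002 -1.   ] q7 0.18 w 0.027 g 39.8 f [ 0.5  1.  -2.1]
to go cm [ 0.18 -0.09 -9.76]
```

```bash

python3 -m crank '{"hand":[0,0,0,0,0],"delta_pos":[[0.1,0,-4],[0,0,-3.5],[0,0,-1.2],[0,0,-0.7],[0,0,-0.5]],"twist":[[0,0,0],[0,0,0],[0,0,0],[0,0,0],[0,0,0]]}' 40
python3 -m crank '{"hand":[0,0],"delta_pos":[[0,0,0],[0,0,0]],"twist":[[0,0,0],[0,0,0]]}' 40
python3 s.py 63.56 -10.61 3.6
python3 -m crank '{"hand":[0.8,0.8,0.8,0.8,0.8],"delta_pos":[[0,0,0],[0,0,0],[0,0,0],[0,0,0],[0,0,2]],"twist":[[0,0,0],[0,0,0],[0,0,0],[0,0,0],[0,0,0]]}' 40
python3 -m crank '{"hand":[1,1,1],"delta_pos":[[0,0,4],[0,0,5],[0,0,5]],"twist":[[0,0,0],[0,0,0],[0,0,0]]}' 40
python3 s.py 42.16 -24.22 2.2
```

```text
time_s: 14.12
ee_pos: [0.6367, -0.1059, 0.0367]
eef_rot: [0.001, 0.783, 0.622, 0.001]
contact_force: [-0.0, -0.1, -0.3]
width: 0.0269
grasp_force: 39.9
time_s: 14.38
ee_pos: [0.6364, -0.1063, 0.0367]
eef_rot: [0.001, 0.784, 0.621, 0.001]
contact_force: [0.8, -0.1, -0.6]
width: 0.0266
grasp_force: 39.9
t 14.38 p [ 63.64 -10.63   3.67] psi -0.23 tiltz [ 0.002 -0.    -1.   ] q7 0.23 w 0.0266 g 39.9 f [ 0.8 -0.1 -0.6]
to go cm [-0.08  0.02 -0.07]
time_s: 15.0
ee_pos: [0.6344, -0.1056, 0.0549]
eef_rot: [-0.002, 0.784, 0.621, -0.001]
contact_force: [0.6, 0.8, -0.7]
width: 0.0683
grasp_force: 0.0
time_s: 15.38
ee_pos: [0.6359, -0.1063, 0.1989]
eef_rot: [0.001, 0.784, 0.621, 0.0]
contact_force: [1.0, -0.2, -0.3]
width: 0.0852
grasp_force: 0.0
t 15.38 p [ 63.59 -10.63  19.89] psi -0.23 tiltz [ 0.002 -0.    -1.   ] q7 0.16 w 0.0852 g 0.0 f [ 1.  -0.2 -0.3]
to go cm [-21.43 -13.59 -17.69]
```

```bash

python3 -m crank '{"hand":[1,1,1,1,1],"delta_pos":[[-4.28,-2.72,0],[-4.28,-2.72,0],[-4.28,-2.72,0],[-4.28,-2.72,0],[-4.28,-2.72,0]],"twist":[[0,0,-0.158],[0,0,-0.158],[0,0,-0.158],[0,0,-0.158],[0,0,-0.158]]}' 40 >/dev/null
python3 -m crank '{"hand":[1,1,1,1],"delta_pos":[[0,0,0],[0,0,-4],[0,0,0],[0,0,0]],"twist":[[0,0,-0.158],[0,0,0],[0,0,0],[0,0,0]]}' 40 >/dev/null
python3 s.py 42.16 -24.22 2.2
python3 - <<'E'
from h import *
d=eyes.capture("side"); a=d["color"]; t=eyes.capture("top")["color"]
cv2.imwrite("pics/s2.png",cv2.resize(np.hstack([a[100:360,150:450],t[120:380,250:550]])[:,:,::-1],None,fx=1.33,fy=1.33))
E
```

```text
t 16.5 p [ 42.25 -24.27  15.72] psi -1.178 tiltz [ 0.002 -0.001 -1.   ] q7 -0.22 w 0.0852 g 0.0 f [ 0.   0.1 -0.5]
to go cm [ -0.09   0.05 -13.52]
```

View pics/s2.png

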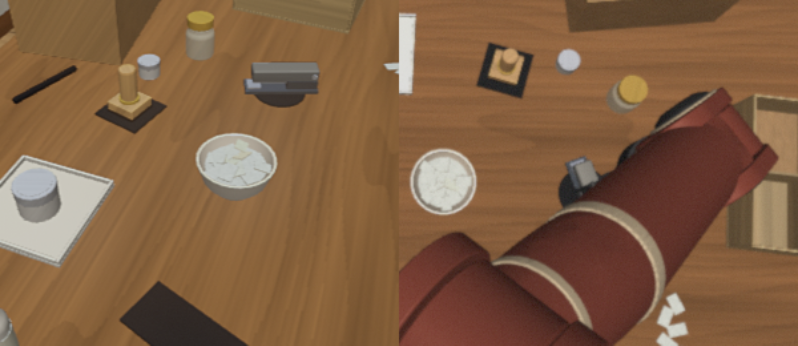

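The stamp stands in the middle of the square mat (side crop (130,100), top crop (507,68)). Next I descend onto the stapler.

```bash

python3 -m crank '{"hand":[1,1,1,1,1],"delta_pos":[[0,0,-5],[0,0,-4],[0,0,-3],[0,0,-1.5],[0,0,0]],"twist":[[0,0,0],[0,0,0],[0,0,0],[0,0,0],[0,0,0]]}' 40
python3 -m crank '{"hand":[0,0,0,0,0],"delta_pos":[[0,0,0],[0,0,0],[0,0,0],[0,0,0],[0,0,0]],"twist":[[0,0,0],[0,0,0],[0,0,0],[0,0,0],[0,0,0]]}' 60 >/dev/null
python3 -m crank '{"hand":[0,0,0,0,0],"delta_pos":[[0,0,0],[0,0,0],[0,0,0],[0,0,0],[0,0,0]],"twist":[[0,0,0],[0,0,0],[0,0,0],[0,0,0],[0,0,0]]}' 60
python3 s.py 42.16 -24.22 2.2
```

```text
time_s: 17.23
ee_pos: [0.4221, -0.2423, 0.0209]
eef_rot: [-0.0, 0.981, 0.195, 0.0]
contact_force: [-0.3, 0.7, 0.2]
width: 0.0855
grasp_force: 0.0
time_s: 18.48
ee_pos: [0.4227, -0.2428, 0.0219]
eef_rot: [0.001, 0.981, 0.195, 0.001]
contact_force: [0.6, -0.2, 5.9]
width: 0.0274
grasp_force: 58.4
t 18.48 p [ 42.27 -24.28   2.19] psi -1.178 tiltz [ 0.002 -0.001 -1.   ] q7 -0.02 w 0.0274 g 58.4 f [ 0.6 -0.2  5.9]
to go cm [-0.11  0.06  0.01]
```

```bash

python3 -m crank '{"hand":[0,0,0,0],"delta_pos":[[0,0,1],[0,0,3.5],[0,0,4],[0,0,3.5]],"twist":[[0,0,0],[0,0,0],[0,0,0],[0,0,0]]}' 60
python3 -m crank '{"hand":[0,0,0,0],"delta_pos":[[1.59,3.04,0],[1.59,3.04,0],[1.59,3.04,0],[1.59,3.04,0]],"twist":[[0,0,0.15],[0,0,0.15],[0,0,0.15],[0,0,0.15]]}' 60 >/dev/null
python3 -m crank '{"hand":[0,0,0,0],"delta_pos":[[1.59,3.04,0],[1.59,3.04,0],[1.59,3.04,0],[1.59,3.04,0]],"twist":[[0,0,0.15],[0,0,0.15],[0,0,0.15],[0,0,0.15]]}' 60
python3 -m crank '{"hand":[0,0,0,0],"delta_pos":[[-1.71,2.92,0],[-1.71,2.92,0],[-1.71,2.92,0],[-1.71,2.92,0]],"twist":[[0,0,0.15],[0,0,0.15],[0,0,0.15],[0,0,0.15]]}' 60 >/dev/null
python3 -m crank '{"hand":[0,0,0,0],"delta_pos":[[-1.71,2.92,0],[-1.71,2.92,0],[-1.71,2.92,0],[-1.71,2.92,0]],"twist":[[0,0,0.15],[0,0,0.15],[0,0,0.15],[0,0,0.15]]}' 60 >/dev/null
python3 -m crank '{"hand":[0,0],"delta_pos":[[0,0,0],[0,0,0]],"twist":[[0,0,0],[0,0,0]]}' 60 >/dev/null
python3 s.py 41.33 23.39 2.19
python3 - <<'E'
from h import *
d=eyes.capture("side"); a=d["color"]
cv2.imwrite("pics/s3.png",a[:,:,::-1])
E
```

```text
time_s: 18.98
ee_pos: [0.4213, -0.2416, 0.1422]
eef_rot: [-0.0, 0.981, 0.195, -0.0]
contact_force: [0.2, 0.1, -2.9]
width: 0.0275
grasp_force: 59.5
time_s: 19.98
ee_pos: [0.5485, 0.0021, 0.1407]
eef_rot: [-0.0, 0.698, 0.717, -0.001]
contact_force: [0.1, -0.2, -2.1]
width: 0.027
grasp_force: 59.5
t 21.23 p [41.22 23.36 14.08] psi 1.221 tiltz [-0.    -0.002 -1.   ] q7 0.67 w 0.0272 g 59.5 f [ 0.9 -1.4 -2.5]
to go cm [  0.11   0.03 -11.89]
```

View pics/s3.png

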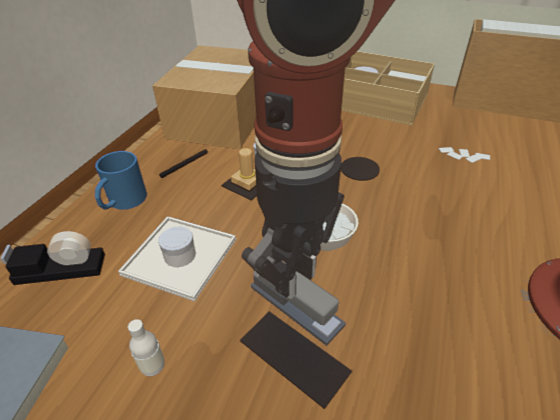

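The stapler is held level and aligned above the oblong mat (295,355). The round mat is now bare at (360,168), so I'll refit the two mats.

```bash
cat > mm.py <<'E'
from h import *
import sys,json
res=json.load(open("res.json"))
D={n:eyes.capture(n) for n in sys.argv[1].split(",")}
for a in sys.argv[2:]:
    t,x,y,z=a.split(":"); x,y,z=float(x),float(y),float(z)
    for n in D:
        uv=proj([[x,y,z+.02]],D[n])[0]
        c=[o for o in eyes.cut_out(n,t) if np.hypot(o["extent"][0]+o["extent"][2]/2-uv[0],o["extent"][1]+o["extent"][3]/2-uv[1])<25]
        if c:
            q,f=fit(t,[x,y,res[t][2]],[(D[n],c[0]["pixels"])],z); print(n,t,q.round(4),f.round(2),round(c[0]["p"],2))
        else: print(n,t,"none")
E
python3 mm.py top,side round_mat:.4239:-.2367:0 long_mat:.4133:.2339:0 tin:.663:.125:.004 stamp:.6356:-.1061:.004
```

```text
top round_mat [ 0.4228 -0.2353  0.3907] 0.11 0.87
side round_mat [ 0.4249 -0.24    0.4739] 0.14 0.74
top long_mat [0.413  0.2317 2.7774] 0.7 0.83
side long_mat [0.4132 0.2328 2.798 ] 0.03 0.85
top tin [0.6605 0.1275 0.2968] 0.16 0.69
side tin [0.6636 0.123  0.2802] 0.13 0.93
top stamp [ 0.6354 -0.1051 -0.2836] 0.13 0.76
side stamp [ 0.6376 -0.1094  1.1821] 0.3 0.66
```

```bash

python3 -m crank '{"hand":[0,0,0,0,0],"delta_pos":[[0.1,0,-4.5],[0,0,-4],[0,0,-2],[0,0,-0.9],[0,0,-0.6]],"twist":[[0,0,0],[0,0,0],[0,0,0],[0,0,0],[0,0,0]]}' 60
python3 -m crank '{"hand":[0,0],"delta_pos":[[0,0,0],[0,0,0]],"twist":[[0,0,0],[0,0,0]]}' 60
python3 s.py 41.33 23.36 2.19
python3 -m crank '{"hand":[0.8,0.8,0.8,0.8,0.8],"delta_pos":[[0,0,0],[0,0,0],[0,0,0],[0,0,0],[0,0,2]],"twist":[[0,0,0],[0,0,0],[0,0,0],[0,0,0],[0,0,0]]}' 40
python3 -m crank '{"hand":[1,1,1],"delta_pos":[[0,0,4],[0,0,5],[0,0,5]],"twist":[[0,0,0],[0,0,0],[0,0,0]]}' 40
python3 s.py 66.25 12.5 1.2
```

```text
time_s: 22.4
ee_pos: [0.4138, 0.2355, 0.0214]
eef_rot: [0.0, 0.173, 0.985, 0.001]
contact_force: [-5.1, 0.8, 34.8]
width: 0.0272
grasp_force: 64.0
time_s: 22.65
ee_pos: [0.4136, 0.2351, 0.0219]
eef_rot: [0.001, 0.173, 0.985, 0.001]
contact_force: [-1.3, -0.4, 5.3]
width: 0.0272
grasp_force: 60.6
t 22.65 p [41.36 23.51  2.19] psi 1.222 tiltz [ 0.001  0.001 -1.   ] q7 0.68 w 0.0272 g 60.6 f [-1.3 -0.4  5.3]
to go cm [-0.03 -0.15 -0.  ]
time_s: 23.28
ee_pos: [0.4123, 0.2342, 0.0399]
eef_rot: [-0.001, 0.173, 0.985, -0.001]
contact_force: [-0.6, 0.7, 0.0]
width: 0.0682
grasp_force: 0.0
time_s: 23.65
ee_pos: [0.4129, 0.2345, 0.1822]
eef_rot: [-0.0, 0.173, 0.985, -0.0]
contact_force: [0.7, 0.9, 0.6]
width: 0.0857
grasp_force: 0.0
t 23.65 p [41.29 23.45 18.22] psi 1.222 tiltz [-0. -0. -1.] q7 0.67 w 0.0857 g 0.0 f [0.7 0.9 0.6]
to go cm [ 24.96 -10.95 -17.02]
```

```bash

python3 -m crank '{"hand":[1,1,1],"delta_pos":[[4.16,-1.82,0],[4.16,-1.82,0],[4.16,-1.82,0]],"twist":[[0,0,-0.17],[0,0,-0.17],[0,0,-0.17]]}' 40 >/dev/null
python3 -m crank '{"hand":[1,1,1,1,1],"delta_pos":[[4.16,-1.82,0],[4.16,-1.82,0],[4.16,-1.82,0],[0,0,0],[0,0,0]],"twist":[[0,0,-0.17],[0,0,-0.17],[0,0,-0.17],[0,0,0],[0,0,0]]}' 40 >/dev/null
python3 s.py 66.25 12.5 1.3
python3 - <<'E'
from h import *
d=eyes.capture("side"); cv2.imwrite("pics/s4.png",d["color"][:,:,::-1])
E
```

```text
t 24.65 p [66.18 12.62 18.01] psi 0.203 tiltz [-0.002  0.001 -1.   ] q7 0.16 w 0.0857 g 0.0 f [-0.3  0.7  0.2]
to go cm [  0.07  -0.12 -16.71]
```

View pics/s4.png

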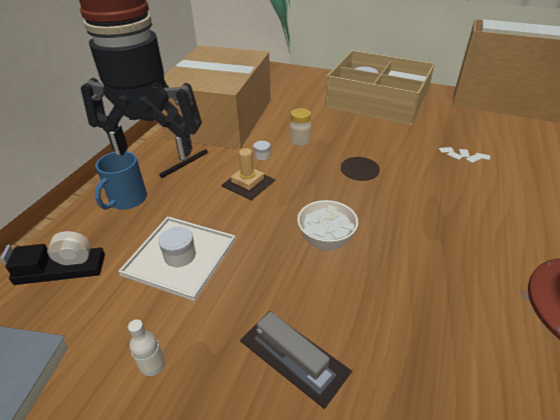

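```bash
python3 mm.py top,side stapler:.4133:.2339:.004 long_mat:.4133:.2339:0
```

```text
top stapler none
side stapler [0.4142 0.2368 2.7039] 0.12 0.82
top long_mat none
side long_mat [0.4142 0.2328 2.8062] 1.82 0.55
```

The stapler lies along the oblong mat (295,350) about 3 mm off centre, and the stamp is fine at (247,172). Next is the tin.

```bash

python3 -m crank '{"hand":[1,1,1,1,1],"delta_pos":[[0,0,-5],[0,0,-5],[0,0,-3.2],[0,0,-2.2],[0,0,-1.3]],"twist":[[0,0,0],[0,0,0],[0,0,0],[0,0,0],[0,0,0]]}' 40 >/dev/null
python3 -m crank '{"hand":[1,0,0,0,0],"delta_pos":[[0,0,0],[0,0,0],[0,0,0],[0,0,0],[0,0,0]],"twist":[[0,0,0],[0,0,0],[0,0,0],[0,0,0],[0,0,0]]}' 40
python3 -m crank '{"hand":[0,0,0,0],"delta_pos":[[0,0,0],[0,0,0],[0,0,0],[0,0,0]],"twist":[[0,0,0],[0,0,0],[0,0,0],[0,0,0]]}' 40
python3 s.py 66.25 12.5 1.3
python3 -m crank '{"hand":[0,0,0,0],"delta_pos":[[0,0,1.5],[0,0,4],[0,0,4.5],[0,0,4]],"twist":[[0,0,0],[0,0,0],[0,0,0],[0,0,0]]}' 40
python3 s.py 42.38 -23.75 1.3
```

```text
time_s: 26.25
ee_pos: [0.664, 0.1256, 0.0156]
eef_rot: [0.001, 0.632, 0.775, 0.001]
contact_force: [-0.4, 0.0, 5.7]
width: 0.054
grasp_force: 42.6
time_s: 26.75
ee_pos: [0.664, 0.1257, 0.0156]
eef_rot: [0.001, 0.632, 0.775, 0.001]
contact_force: [-0.6, 0.2, 5.9]
width: 0.0543
grasp_force: 42.6
t 26.75 p [66.4  12.57  1.56] psi 0.202 tiltz [ 0.003  0.001 -1.   ] q7 0.21 w 0.0543 g 42.6 f [-0.6  0.2  5.9]
to go cm [-0.15 -0.07 -0.26]
time_s: 27.25
ee_pos: [0.6627, 0.1255, 0.1558]
eef_rot: [0.0, 0.632, 0.775, 0.0]
contact_force: [0.0, 0.0, -1.7]
width: 0.0542
grasp_force: 42.7
t 27.25 p [66.27 12.55 15.58] psi 0.202 tiltz [ 0.  0. -1.] q7 0.17 w 0.0542 g 42.7 f [ 0.   0.  -1.7]
to go cm [-23.89 -36.3  -14.28]
```

```bash

python3 -m crank '{"hand":[0,0,0,0,0],"delta_pos":[[-2.65,-4.03,0],[-2.65,-4.03,0],[-2.65,-4.03,0],[-2.65,-4.03,0],[-2.65,-4.03,0]],"twist":[[0,0,0],[0,0,0],[0,0,0],[0,0,0],[0,0,0]]}' 40 >/dev/null
python3 -m crank '{"hand":[0,0,0,0],"delta_pos":[[-2.65,-4.03,0],[-2.65,-4.03,0],[-2.65,-4.03,0],[-2.65,-4.03,0]],"twist":[[0,0,0],[0,0,0],[0,0,0],[0,0,0]]}' 40 >/dev/null
python3 -m crank '{"hand":[0,0],"delta_pos":[[0,0,0],[0,0,0]],"twist":[[0,0,0],[0,0,0]]}' 40 >/dev/null
python3 s.py 42.38 -23.75 1.5
python3 mm.py side round_mat:.4239:-.2367:0 tin:.4238:-.2375:.144
```

```text
t 28.62 p [ 42.45 -23.68  15.41] psi 0.202 tiltz [ 0.001  0.001 -1.   ] q7 0.87 w 0.0538 g 42.8 f [ 0.1 -0.1 -1.7]
to go cm [ -0.07  -0.07 -13.91]
side round_mat none
side tin [ 0.4241 -0.2375  0.2526] 0.12 0.57
```

```bash

python3 -m crank '{"hand":[0,0,0,0,0],"delta_pos":[[0,-0.1,-5],[0,0,-5],[0,0,-2.4],[0,0,-1],[0,0,-0.5]],"twist":[[0,0,0],[0,0,0],[0,0,0],[0,0,0],[0,0,0]]}' 40
python3 -m crank '{"hand":[0,0],"delta_pos":[[0,0,0],[0,0,0]],"twist":[[0,0,0],[0,0,0]]}' 40
python3 s.py 42.38 -23.75 1.56
```

```text
time_s: 29.4
ee_pos: [0.425, -0.2376, 0.0153]
eef_rot: [-0.0, 0.632, 0.775, 0.0]
contact_force: [-5.0, 3.6, 33.7]
width: 0.054
grasp_force: 45.9
time_s: 29.65
ee_pos: [0.4252, -0.2385, 0.0156]
eef_rot: [0.001, 0.632, 0.775, 0.0]
contact_force: [0.6, 0.4, -0.8]
width: 0.0535
grasp_force: 42.9
t 29.65 p [ 42.52 -23.85   1.56] psi 0.202 tiltz [ 0.002 -0.001 -1.   ] q7 0.98 w 0.0535 g 42.9 f [ 0.6  0.4 -0.8]
to go cm [-0.14  0.1  -0.  ]
```

Release, lift, swing aside to (0.58, 0) and check.

```bash

python3 -m crank '{"hand":[0.85,0.85,0.85,0.85,0.85],"delta_pos":[[0,0,0],[0,0,0],[0,0,0],[0,0,1.5],[0,0,4]],"twist":[[0,0,0],[0,0,0],[0,0,0],[0,0,0],[0,0,0]]}' 40
python3 -m crank '{"hand":[1,1,1,1,1],"delta_pos":[[0,0,5],[0,0,5],[0,0,5],[2.5,4.5,0],[2.5,4.5,0]],"twist":[[0,0,0],[0,0,0],[0,0,0],[0,0,0],[0,0,0]]}' 40 >/dev/null
python3 -m crank '{"hand":[1,1,1,1,1],"delta_pos":[[2.5,4.5,0],[2.5,4.5,0],[2.5,4.5,0],[2.5,4.5,0],[0,5,0]],"twist":[[0,0,0],[0,0,0],[0,0,0],[0,0,0],[0,0,0]]}' 40 >/dev/null
python3 -m crank '{"hand":[1,1,1,1],"delta_pos":[[0,5,0],[0,5,0],[0,0,0],[0,0,0]],"twist":[[0,0,0],[0,0,0],[0,0,0],[0,0,0]]}' 40 >/dev/null
python3 s.py; python3 mm.py top,side tin:.4238:-.2375:.004 round_mat:.4238:-.2375:0 stamp:.6356:-.1061:.004 stapler:.4133:.2339:.004
python3 - <<'E'
from h import *
a=[eyes.capture(n)["color"][:,:,::-1] for n in ("side","top")]
cv2.imwrite("pics/end.png",cv2.resize(np.hstack(a),(800,300)))
E
```

```text
time_s: 30.28
ee_pos: [0.4232, -0.2376, 0.0699]
eef_rot: [-0.002, 0.632, 0.775, -0.0]
contact_force: [1.0, -0.5, 0.8]
width: 0.0725
grasp_force: 0.0
t 32.02 p [57.42 18.09 22.04] psi 0.202 tiltz [ 0.    -0.001 -1.   ] q7 0.01 w 0.0851 g 0.0 f [ 0.6 -0.5 -0.5]
top tin [ 0.4233 -0.2363  0.347 ] 0.12 0.91
side tin [ 0.4256 -0.2399  0.0425] 0.08 0.9
top round_mat [ 0.4232 -0.2361  0.2826] 1.46 0.71
side round_mat [ 0.4249 -0.2392  0.2691] 1.22 0.92
top stamp [ 0.6366 -0.1057 -0.3036] 0.08 0.78
side stamp [ 0.6372 -0.1078  1.3132] 0.08 0.71
top stapler [0.4111 0.2326 2.9048] 0.37 0.72
side stapler [ 0.4132  0.2366 -0.4322] 0.1 0.63
```

View pics/end.png

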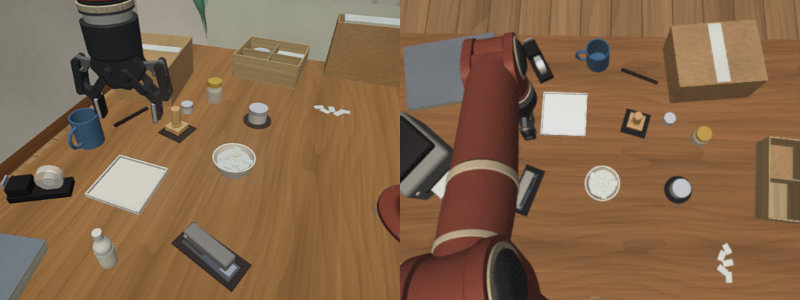

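All three things stand centred on their own mats (side view: tin (258,115), stamp (177,127), stapler (211,250)). The gripper is clear, so I'm handing in.

```bash
python3 -c "
from rig import r
print(r.job_done())"
```

```text
the job is handed in; nothing more can be done
None
```

The tin, stamp and stapler each stand on their own mat within about 5 mm of its centre by the last camera check, after parking the tin in the tray; the job was handed in at about 32 s, and no verdict came back.

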